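# Clip the guide roller on the chocolate packing lane

### The job

The white guide roller on the packing bench still has a bare groove at the top of its shaft. Take the blue retaining clip by its upright tab and push it sideways into that groove until it snaps fully home around the shaft, then let go of it. Leave the orange spare clip where it lies.

Things in the scene. Friction and masses are not known exactly. Their poses are not given: they have to be found in the camera images.
- clip: Blue spring clip, a fork 82 x 45 mm, 9 mm thick, lying flat, 55 g. Origin: on its underside at the centre of the round seat between the prongs. +x points out of the mouth (push direction), z up. Flared prong tips at x = +26 mm; the mouth narrows to 17 mm at x = +10 mm and springs open; pushing it on takes about 10 N. Solid back from x = -12.5 to -56 mm, 22 mm wide at its tail.
- tab (a point): Top centre of the blue clip's upright grip tab: 41 mm behind the clip's origin (x = -41 mm) and 46 mm above its underside. The tab is 12 mm thick along the clip's y, 22 mm long along its x, and stands on the 9 mm thick plate. Same axes as the clip.
- groove (a point): On the shaft axis of the fixed white roller (84 mm across), on its hub, 55 mm above the bench: where the clip's origin lies when home. Here starts the groove: a round neck 24 mm across, 17 mm high. Above it a head 32 mm across reaches 29 mm over this point. The roller's top is 3 mm below this point. The clip may be pushed on from any free side. z up.
- spare_clip: Orange spare clip of the same shape, size and frame as the blue one. Must stay where it is.
- other_post: Fixed post of the same shape with a purple roller, origin on its axis at the bench surface. It already wears an orange clip, whose tab stands 41 mm from the axis on its +x side, up to 101 mm high. Nothing to do there.
There are look-alikes about, which are no part of the job. Of the things like the clip, leave any that is black or red; of the rest the smaller one is meant.

How it is judged (in metres and radians):
At the end, for the whole second after the job is handed in: The blue clip sits around the neck of the white roller's shaft: its seat centre within 6 mm of the shaft axis, its underside between 5 mm below and 13 mm above the groove's lower end, level within 0.2 rad, released and at rest (horizontal distance between clip and groove below 0.006 m and z of clip in the frame of groove between -0.005 and 0.013 m and angle between clip's own z axis and vertical below 0.2 rad and linear speed of clip below 0.03 m/s); the robot touches nothing.
It fails at once if the orange spare clip is moved more than 30 mm (distance of spare_clip from where it was at the start of the episode above 0.03 m).
It also fails if it takes over 32 s, if anything falls off the work surface, if the arm or the gripper's body presses on something with over 40 N, if the wrist force passes 120 N, or if a joint passes its speed limit or range.

### The arm

A 6-joint arm with a two-finger parallel gripper is mounted at the origin on the work surface. World frame = base frame: x ahead of the robot, y to its left, z up, the work surface at z = 0. Lengths are in mm, angles in rad, forces in N, time in s.
With the tool pointing down it reaches from about 275 to 1000 mm from the base axis. Payload 8.4 kg.
Tool frame: the origin (TCP) lies between the finger pads; the fingertips stand 22 mm ahead of it and the grasp point (between the pads) lies 3 mm ahead of it (r.nose_length is the distance from the TCP to the fingertips, in mm); z points along the fingers, y is the direction in which the jaws open and shut (so a half turn about z gives the same grasp; the last joint's range is limited). The gripper opens to 85 mm and grips with 20 to 120 N. Pads are 22 mm wide; open, the fingers measure 114 mm over their backs; the gripper's body (76 mm by 85 mm) begins 54 mm behind the grasp point. The pads swing forward as they close: fully open they stand 13 mm farther back than shut.
Start: joints at [1.247, 0.353, 1.633, -0, 1.155, -0.002], TCP at [197.67, 592.92, 253.281] pointing down, gripper open.
Joint ranges: [-2.63, 2.63], [-0.92, 2.1], [0.06, 2.66], [-1.3, 4.44], [0, 2.69], [-3.02, 3.02]. Speed limits (rad/s): [2.22, 2.22, 2.79, 3.14, 3.14, 3.14].

### API

Orientations are given as [roll, pitch, yaw] about the fixed x, y, z axes, in that order (R = Rz(yaw) Ry(pitch) Rx(roll)).
In Python, from rig import r, viewer, order gives the robot as it stands.
- The arm moves only by the shell command python3 -m inch 'ROWS' [FORCE]. ROWS is JSON, a list of rows, each a list of 7 numbers: the opening, from 0 (shut) to 1 (fully open), then the shift along the tool's x, y, z in mm, then the turn, a rotation vector about the tool's x, y, z in degrees. A call has 1 to 8 rows; each row shifts and turns the pose as measured when the row begins, along the tool's axes as they then stand; what a row does not reach is not made up. A row lasts 1/10 s, in which the tool goes at most 50 mm and 8.59 degrees, less where a joint would pass 70% of its speed; a pose out of reach is approached as far as the arm can. A call is refused whole if a number of a shift passes 50 or a number of a turn 8.59, either way. A call with a gripper value outside its range is refused whole. The fingers move at their own pace and stop on an object; FORCE is the grip in N (left out, the last holds). Time passes only in rows, so rows that do not move let the fingers close. It gives the time, the measured TCP pose, the force and the opening at its end, in the units of the state.
- r.sense(): the state, without advancing time (a new reading comes with each control period).
- viewer.grab_frame(name): name is "side" or "top" or "wrist"; returns the picture (420x560x3 uint8, red, green, blue); there is no depth.
- viewer.camera_params(name): a dict with "intrinsics" (3x3 intrinsics, pixels), "pose" (4x4, takes a point from camera to world coordinates); the wrist camera has in their place "T_tool_cam" (4x4, takes a point from camera to tool coordinates, whose origin is the TCP and whose axes are the flange's). Camera axes: x right, y up, looking along -z (the intrinsics and any distortion apply to the point x, -y, -z); pixel columns grow to the right and rows downward; lengths in mm; the calibration is good to about 2 mm. A picture is of the moment at which its call begins: read the wrist's pose just before it. camera_params takes no time and is no camera call.
- order.sign_off(): hands the job in, once; it reports no verdict.
The state is a dict: "clock": time; "qpos": joint angles; "qvel": joint speeds; "joint_efforts": joint torques, N m; "eef_pos": TCP position; "tcp_rot": TCP orientation; "contact_force": force on the tool from outside, world axes, zero at the start; "wrist_torque": the same for the moment, N m; "opening": opening from 0.0 (shut) to 1.0 (fully open).
Only numpy, scipy, OpenCV 4.12 (cv2) and the standard library are available. Lean on these libraries where they do the work, as an engineer would, in place of code of your own. Each camera call takes 0.05 s, during which the arm holds its last target.

## Working session

There is one attempt and no reset: what is moved stays moved. The work goes in short steps, Python scripts to look and compute and a shell command to move; the robot and the scene stay as the last step left them, time stands still between calls to the robot, and variables do not carry over. Pictures are saved under pics/ and viewed, and the job is handed in when it is done.

```bash
mkdir -p pics; ls
python3 - <<'E'
from rig import r, viewer, order
import cv2
print(r.sense()); print(r.nose_length)
for n in ("side","top","wrist"):
    f=viewer.grab_frame(n); cv2.imwrite(f"pics/{n}0.png",f[:,:,::-1]); print(n,viewer.camera_params(n))
E
```

```text
pics
{'clock': 0.0, 'qpos': array([ 1.24663072e+00,  3.53670098e-01,  1.63413713e+00,  1.18174798e-05,
        1.15521604e+00, -2.39595608e-03]), 'qvel': array([ 5.62999640e-04, -5.79198410e-04, -1.07194948e-03, -2.43199910e-05,
       -4.66407089e-04,  1.44313234e-03]), 'joint_efforts': array([ 1.91891231e-03, -6.05252552e+01, -3.42063224e+01,  3.10851256e-04,
        9.49182606e-03,  9.47709452e-06]), 'eef_pos': array([197.50357713, 592.49541405, 252.54667772]), 'tcp_rot': array([-3.14016207e+00, -1.42324106e-05,  2.81981821e+00]), 'contact_force': array([-0.45816733,  0.25098793,  0.01703374]), 'wrist_torque': array([ 5.76673247e-05, -1.52972324e-02, -2.20422777e-02]), 'opening': 1.0014042880421397}
22.0
side {'intrinsics': array([[538.90013788,   0.        , 271.5693264 ],
       [  0.        , 538.90013788, 201.84968008],
       [  0.        ,   0.        ,   1.        ]]), 'pose': array([[ 8.51916249e-01,  3.14016669e-01, -4.19084998e-01,
         6.58312099e+01],
       [-5.23533431e-01,  4.91892748e-01, -6.95668219e-01,
        -7.49924545e+02],
       [-1.23065454e-02,  8.12
[... 497 characters left out ...]
    [ 1.35854389e-02,  1.91966138e-01,  9.81307514e-01,
         9.54554968e+02],
       [ 0.00000000e+00,  0.00000000e+00,  0.00000000e+00,
         1.00000000e+00]])}
wrist {'intrinsics': array([[362.8762228 ,   0.        , 286.39227544],
       [  0.        , 362.8762228 , 204.60336684],
       [  0.        ,   0.        ,   1.        ]]), 'T_tool_cam': array([[ 5.77070175e-04,  9.50605785e-01,  3.10400238e-01,
         8.02162129e+01],
       [ 9.99999715e-01, -3.97745685e-04, -6.41013238e-04,
         4.77296337e-01],
       [-4.85890537e-04,  3.10400520e-01, -9.50605744e-01,
        -1.20525847e+02],
       [ 0.00000000e+00,  0.00000000e+00,  0.00000000e+00,
         1.00000000e+00]])}
```

View pics/top0.png

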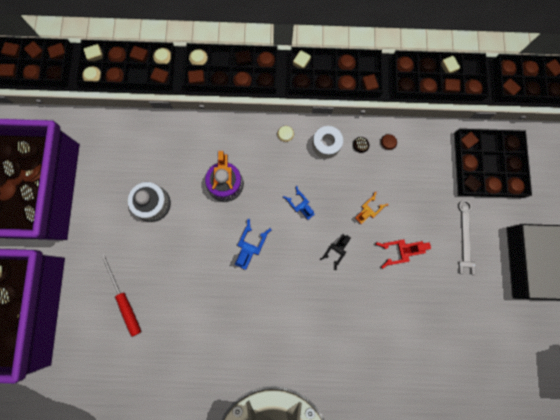

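View pics/side0.png

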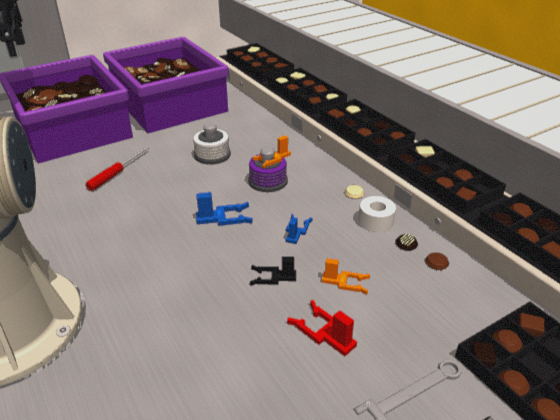

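View pics/wrist0.png

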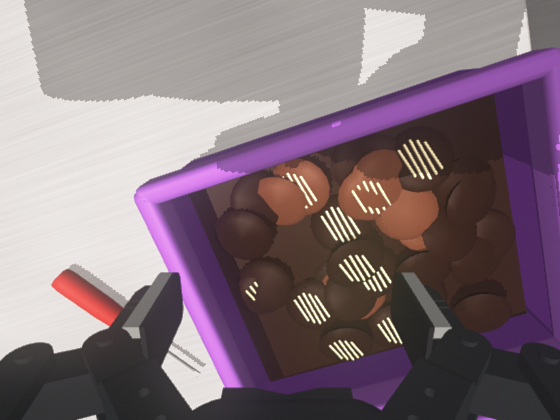

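Top view: the small blue clip is at about (300,205), with a larger blue look-alike at (250,245). The white roller is at (147,200), the purple post at (223,178) and the orange spare at (371,208). The white ring at (328,140) is a decoy. Next I measure these.

```bash
cat > h.py <<'E'
import numpy as np, cv2
from scipy.spatial.transform import Rotation as R
from rig import r, viewer, order
def cam(n, s=None):
    p=viewer.camera_params(n); K=p["intrinsics"]
    if n!="wrist": return K,p["pose"]
    s=s or r.sense(); T=np.eye(4); T[:3,:3]=R.from_euler('xyz',s['tcp_rot']).as_matrix(); T[:3,3]=s['eef_pos']
    return K,T@p["T_tool_cam"]
def ray(c,uv):
    K,P=c; d=np.linalg.inv(K)@np.array([uv[0],uv[1],1.]); d=P[:3,:3]@(d*[1,-1,-1]); return P[:3,3],d/np.linalg.norm(d)
def onz(c,uv,z):
    o,d=ray(c,uv); return o+d*(z-o[2])/d[2]
def tri(rays):
    A=np.zeros((3,3));b=np.zeros(3)
    for o,d in rays:
        M=np.eye(3)-np.outer(d,d);A+=M;b+=M@o
    x=np.linalg.solve(A,b); return x,[np.linalg.norm((np.eye(3)-np.outer(d,d))@(x-o)) for o,d in rays]
def proj(c,X):
    K,P=c; q=np.linalg.inv(P)@np.append(X,1); q=q[:3]*[1,-1,-1]; u=K@q; return u[:2]/u[2]
def hsv(f): return cv2.cvtColor(f,cv2.COLOR_RGB2HSV)
def blobs(m,a=40):
    n,l,s,c=cv2.connectedComponentsWithStats(m.astype(np.uint8))
    return [(s[i],c[i],l==i) for i in range(1,n) if s[i][4]>a]
E
python3 - <<'E'
from h import *
for n in("top","side"):
    f=cv2.imread(f"pics/{n}0.png")[:,:,::-1].copy();h=hsv(f);c=cam(n)
    for name,lo,hi in(("blue",105,120),("orange",8,22)):
        m=(h[...,0]>=lo)&(h[...,0]<=hi)&(h[...,1]>150)&(h[...,2]>70)
        for s,ce,_ in blobs(m):print(n,name,s,ce.round(1),onz(c,ce,9).round(0))
f=cv2.imread("pics/top0.png");cv2.imwrite("pics/topc.png",cv2.resize(f[150:280,110:310],None,fx=4,fy=4,interpolation=3))
f=cv2.imread("pics/side0.png");cv2.imwrite("pics/sidec.png",cv2.resize(f[110:260,180:330],None,fx=4,fy=4,interpolation=3))
print(onz(cam("top"),(143,197),84),onz(cam("side"),(210,130),84))
E
```

```text
top blue [284 187  30  32 226] [301.8 205.6] [539. -55.   9.]
top blue [235 220  36  49 497] [248.1 248.2] [433.  70.   9.]
top orange [110  48  12  10  60] [115.8  52.6] [927. 432.   9.]
top orange [131  48  14  11  66] [137.8  52.6] [929. 376.   9.]
top orange [260  53  13  11  65] [266.2  58.2] [926.  43.   9.]
top orange [342  56  12  11  71] [347.1  61.1] [ 925. -167.    9.]
top orange [400  58  12  11  72] [405.6  62.9] [ 925. -319.    9.]
top orange [548  61  12  13  65] [554.1  67.2] [ 927. -708.    9.]
top orange [504  62  11  10  64] [509.   66.3] [ 926. -589.    9.]
top orange [527  63  10  10  57] [531.6  67.4] [ 925. -649.    9.]
top orange [ 0 65 13  9 43] [ 6.5 69. ] [871. 705.   9.]
top orange [26 66 10 10 54] [30.4 70.7] [869. 644.   9.]
top orange [108  69  11  10  58] [113.3  73.6] [868. 433.   9.]
top orange [152  69  15  12  81] [159.2  74.7] [869. 315.   9.]
top orange [189  71  14  11  84] [195.5  75.8] [870. 223.   9.]
top orange [237  73  11  11  84] [242.3  78. ] [868. 103.   9.]
top orange [342  77  12  11  86] [347.3  82. ] [ 866. -167.    9.]
top orange [
[... 2020 characters left out ...]
   9.]
side orange [513 203  19  14 158] [522.3 208.9] [ 969. -254.    9.]
side orange [518 228  21  14 162] [528.6 233.8] [ 911. -313.    9.]
side orange [542 241  18  17 154] [552.6 248.3] [ 912. -365.    9.]
side orange [428 253  20  16 234] [437.5 261. ] [ 704. -276.    9.]
side orange [322 258  48  36 715] [341.6 276.7] [ 531. -215.    9.]
side orange [521 313  23  20 303] [531.9 322.2] [ 725. -462.    9.]
side orange [498 330  24  23 354] [509.6 340.1] [ 664. -467.    9.]
side orange [504 370  25  26 402] [516.4 381.7] [ 610. -522.    9.]
side orange [537 398  23  22 365] [548.5 408.8] [ 611. -574.    9.]
[533.36489456 302.97699916  84.        ] [520.66455201 277.10105211  84.        ]
```

View pics/topc.png

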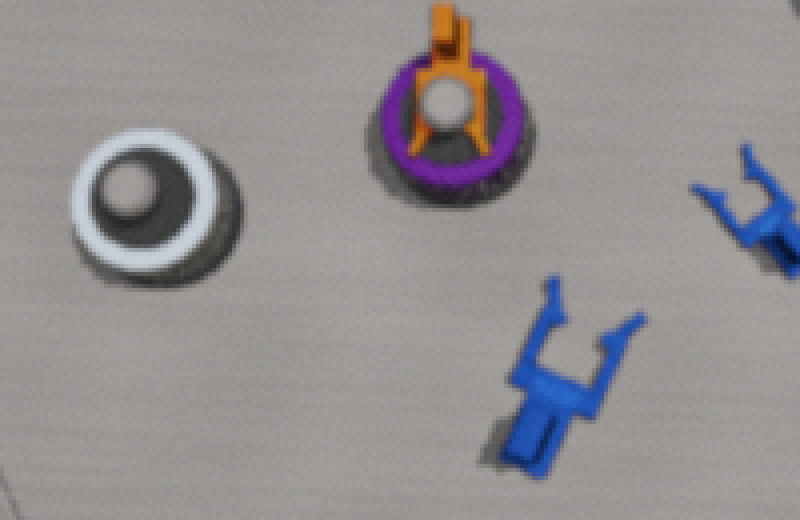

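View pics/sidec.png

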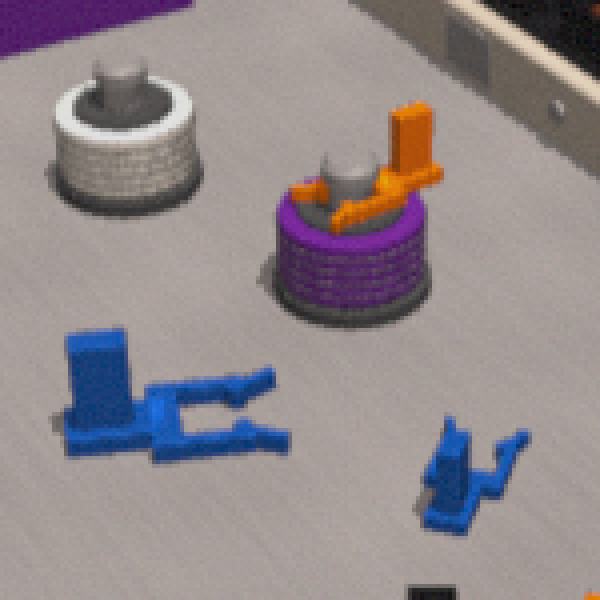

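Run:
```python
from h import *
t=cam("top");s=cam("side")
a,b=onz(t,(284,196.7),9),onz(t,(296.7,186.7),9)
print("tips",a,b,np.linalg.norm(a-b))
f=cv2.imread("pics/top0.png");cv2.imwrite("pics/topd.png",cv2.resize(f[180:230,275:325],None,fx=12,fy=12,interpolation=3))
f=cv2.imread("pics/side0.png");cv2.imwrite("pics/sided.png",cv2.resize(f[205:250,275:325],None,fx=12,fy=12,interpolation=3))
print("head",tri([ray(t,(142.5,197)),ray(s,(210.2,126))]))
```

```text
tips [559.99512649 -11.62632614   9.        ] [585.81395924 -41.90146626   9.        ] 39.789398513587656
head (array([534.7923231 , 306.15341686,  77.52788197]), [np.float64(0.1539566975216643), np.float64(0.15395669752173538)])
```

View pics/topd.png

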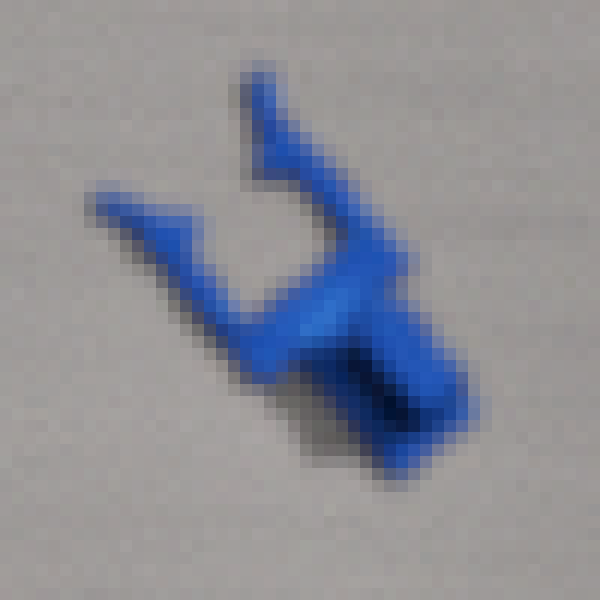

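View pics/sided.png

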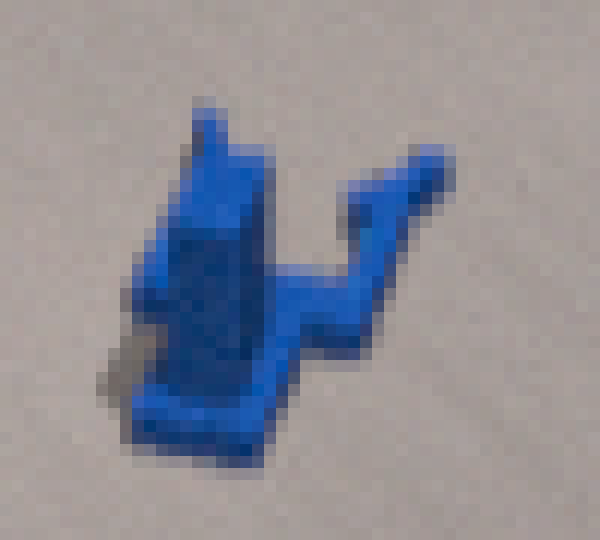

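Run:
```python
from h import *
t=cam("top");s=cam("side")
X,e=tri([ray(t,(309.4,208.2)),ray(s,(292.7,220.6))]);print(X,e)
a,b=onz(t,(275+95/12-.5,180+200/12-.5),9),onz(t,(275+260/12-.5,180+80/12-.5),9);m=(a+b)/2
d=m-X;print(m,np.degrees(np.arctan2(d[1],d[0])),np.hypot(d[0],d[1]), np.degrees(np.arctan2((a-b)[0],-(a-b)[1])))
```

```text
[525.19042746 -69.2103701   42.94671001] [np.float64(2.2109267873796923), np.float64(2.2109267873797527)]
[574.14963547 -24.17308423   9.        ] 42.610769152070226 66.5233881295224 -141.70407729338217
```

```bash
cat > plan.py <<'E'
# works out tool-axis shifts from the current pose to a target: x y z yawdeg nrows
import sys
from h import *
def main(x,y,z,yaw,n):
    s=r.sense();n=int(n);p=s['eef_pos'];rot=R.from_euler('xyz',s['tcp_rot'])
    tgt=R.from_euler('xyz',[np.pi,0,np.radians(yaw)])
    rv=(rot.inv()*tgt).as_rotvec()/n
    for i in range(min(n,8)):
        sh=(rot*R.from_rotvec(rv*i)).inv().apply((np.array([x,y,z])-p)/n)
        print(sh.round(1),np.degrees(rv).round(2))
    print('t',s['clock'],'pos',p.round(1),'rpy',np.degrees(s['tcp_rot']).round(2),'q',s['qpos'].round(2),'F',s['contact_force'].round(1),'op',round(s['opening'],3))
main(*map(float,sys.argv[1:]))
E
python3 plan.py 525 -70 170 42 15
```

```text
[-34.7 -35.    5.6] [-0.    0.    7.97]
[-39.2 -29.8   5.5] [-0.    0.    7.97]
[-43.  -24.1   5.5] [-0.    0.    7.97]
[-45.9 -17.9   5.5] [-0.    0.    7.97]
[-47.9 -11.4   5.5] [-0.    0.    7.97]
[-49.1  -4.6   5.5] [-0.    0.    7.97]
[-49.2   2.2   5.5] [-0.    0.    7.97]
[-48.4   9.    5.5] [-0.    0.    7.97]
t 0.15 pos [197.6 592.6 252.7] rpy [-179.94   -0.    161.56] q [ 1.25  0.35  1.63  0.    1.16 -0.  ] F [-0.3  0.4 -0.2] op 1.0
```

```bash
python3 -m inch '[[1,-34,-35,5,0,0,8],[1,-39,-30,5,0,0,8],[1,-43,-24,5,0,0,8],[1,-46,-18,5,0,0,8],[1,-48,-11,5,0,0,8],[1,-49,-5,5,0,0,8],[1,-49,2,5,0,0,8],[1,-48,9,5,0,0,8]]'; python3 plan.py 525 -70 170 42 8
```

```text
clock: 0.95
eef_pos: [365.3, 235.5, 210.6]
tcp_rot: [3.14, -0.002, 1.67]
contact_force: [0.6, -0.4, 0.4]
opening: 0.998
[-40.   16.1   5. ] [ 0.   -0.02  6.71]
[-37.8  20.6   5. ] [ 0.   -0.02  6.71]
[-35.2  24.9   5. ] [ 0.   -0.02  6.71]
[-32.   28.9   5.1] [ 0.   -0.02  6.71]
[-28.4  32.4   5.1] [ 0.   -0.02  6.71]
[-24.4  35.5   5.1] [ 0.   -0.02  6.71]
[-20.1  38.1   5.1] [ 0.   -0.02  6.71]
[-15.5  40.2   5.1] [ 0.   -0.02  6.71]
t 0.95 pos [365.3 235.5 210.6] rpy [ 1.7993e+02 -1.2000e-01  9.5680e+01] q [0.57 0.1  2.07 0.   0.97 0.47] F [ 0.6 -0.4  0.4] op 0.998
```

```bash
python3 -m inch '[[1,-40,16,5,0,0,7],[1,-38,21,5,0,0,7],[1,-35,25,5,0,0,7],[1,-32,29,5,0,0,7],[1,-28,32,5,0,0,7],[1,-24,35,5,0,0,7],[1,-20,38,5,0,0,7],[1,-15,40,5,0,0,7]]'; python3 -m inch '[[1,-3,10,0,0,0,3],[1,0,0,0,0,0,0]]'; python3 plan.py 525 -70 170 42 1;python3 - <<'E'
from h import *
import json
s=r.sense();f=viewer.grab_frame("wrist");cv2.imwrite("pics/w1.png",f[:,:,::-1])
json.dump({k:list(s[k]) for k in("eef_pos","tcp_rot")},open("w1.json","w"))
E
```

```text
clock: 1.75
eef_pos: [517.4, -89.0, 169.0]
tcp_rot: [-3.141, -0.004, 0.649]
contact_force: [0.6, 0.8, 0.6]
opening: 0.999
clock: 1.95
eef_pos: [522.7, -104.1, 168.0]
tcp_rot: [3.141, -0.004, 0.586]
contact_force: [-0.7, 0.0, 0.1]
opening: 1.004
[ 20.8 -27.1  -1.9] [ 0.03 -0.22 -8.45]
t 1.95 pos [ 522.7 -104.1  168. ] rpy [179.99  -0.22  33.55] q [-0.2   0.31  1.91  0.    0.92  0.78] F [-0.7  0.   0.1] op 1.004
```

View pics/w1.png

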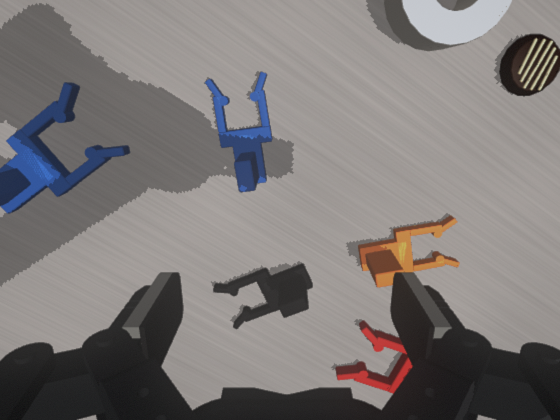

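The wrist view shows the small blue clip, tab at about (246,170) and prong tips at (210,80) and (263,73). The orange spare, at (405,250), is well clear. I'll correct the overshoot and take a second view.

```bash
python3 -m inch '[[1,10,-13,10,0,0,-4.2],[1,10,-13,10,0,0,-4],[1,0,0,0,0,0,0],[1,0,0,0,0,0,0]]'
python3 - <<'E'
from h import *
import json
s=r.sense();f=viewer.grab_frame("wrist");cv2.imwrite("pics/w2.png",f[:,:,::-1])
json.dump({k:list(s[k]) for k in("eef_pos","tcp_rot")},open("w2.json","w"))
E
python3 - <<'E'
import cv2
a=cv2.imread("pics/w1.png")[60:200,195:300];b=cv2.imread("pics/w2.png")
cv2.imwrite("pics/w1c.png",cv2.resize(a,None,fx=4,fy=4,interpolation=3))
E
```

```text
clock: 2.4
eef_pos: [521.8, -66.7, 147.9]
tcp_rot: [-3.141, -0.003, 0.743]
contact_force: [-0.8, 0.3, -0.0]
opening: 1.0
```

View pics/w2.png

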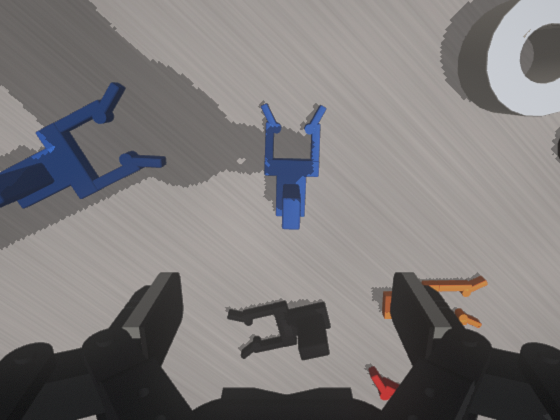

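View pics/w1c.png

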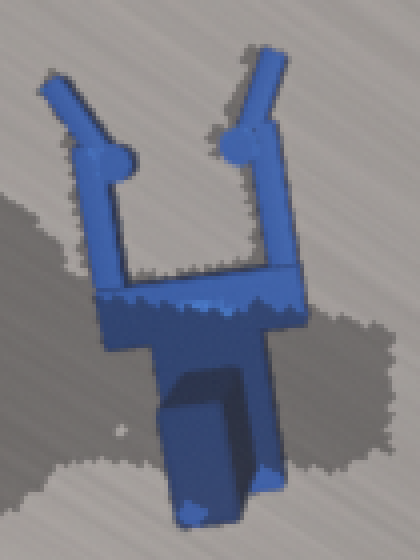

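Run:
```python
import cv2
b=cv2.imread("pics/w2.png")[95:240,240:345]
cv2.imwrite("pics/w2c.png",cv2.resize(b,None,fx=4,fy=4,interpolation=3))
```

```text
(no output)
```

View pics/w2c.png

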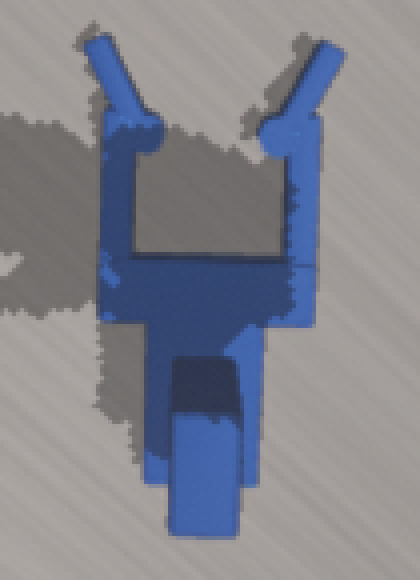

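```bash
python3 - <<'E'
from h import *
import json
C=[cam("wrist",json.load(open(f"w{i}.json"))) for i in(1,2)]
o=[(195,60),(240,95)]
def P(i,a): return (o[i][0]+a[0]/4-.4,o[i][1]+a[1]/4-.4)
F={"tab":((201,463.5),(204,475)),"tipL":((50,85),(97,42)),"tipR":((272,55),(334,48)),"bumpL":((122,162),(150,135)),"bumpR":((238,146),(278,137))}
for k,(a,b) in F.items():
    X,e=tri([ray(C[0],P(0,a)),ray(C[1],P(1,b))]);print(k,X.round(1),np.round(e,1),*[onz(C[i],P(i,q),46 if k=="tab" else 9).round(1) for i,q in((0,a),(1,b))])
tb=onz(C[1],P(1,F["tab"][1]),46)
tm=(onz(C[1],P(1,F["tipL"][1]),9)+onz(C[1],P(1,F["tipR"][1]),9))/2
d=tm-tb;print(np.degrees(np.arctan2(d[1],d[0])),np.hypot(*d[:2]))
# tab edge direction in w2
for a,b in(((172,412),(167,534)),((240,416),(238,539))):
    d=onz(C[1],P(1,a),46)-onz(C[1],P(1,b),46);print("edge",np.degrees(np.arctan2(d[1],d[0])),np.linalg.norm(d))
E
python3 plan.py 525 -70 150 42 1
```

```text
tab [524.  -67.6  43.6] [0.3 0.3] [525.  -67.5  46. ] [524.2 -67.1  46. ]
tipL [560.5  -8.7   9.3] [0.1 0.1] [560.4  -8.7   9. ] [560.6  -8.7   9. ]
tipR [587.4 -39.6   8.8] [0.3 0.3] [587.2 -39.7   9. ] [587.6 -39.5   9. ]
bumpL [555.2 -26.2   5.6] [0.4 0.4] [556.  -26.5   9. ] [555.1 -26.    9. ]
bumpR [570.2 -42.9   8.6] [0.1 0.1] [570.3 -42.9   9. ] [570.1 -42.9   9. ]
40.706523668735535 65.84304114326365
edge 40.188383930299196 20.967964987122254
edge 42.36369911444171 21.164166802743022
[ 0.3  4.6 -2. ] [-0.03 -0.2   0.56]
t 2.45 pos [521.7 -66.8 148. ] rpy [-179.97   -0.2    42.56] q [-0.13  0.33  1.94  0.    0.87  0.69] F [-0.5 -0.   0.2] op 0.997
```

```bash
python3 plan.py 524.3 -67.3 36 41 1; python3 -m inch '[[1,1.5,2,30,0,0,1.5],[1,0,0,30,0,0,0],[1,0,0,20,0,0,0],[1,0,0,0,0,0,0]]'; python3 plan.py 524.3 -67.3 36 41 1
```

```text
[  1.2   2.2 112. ] [-0.03 -0.2   1.56]
t 2.45 pos [521.7 -66.8 148. ] rpy [-179.97   -0.2    42.56] q [-0.13  0.33  1.94  0.    0.87  0.69] F [-0.5 -0.   0.2] op 0.997
clock: 2.85
eef_pos: [526.9, -67.7, 69.3]
tcp_rot: [3.137, -0.008, 0.714]
contact_force: [0.3, -0.7, 0.0]
opening: 0.998
[-2.  -2.2 33.2] [ 0.28 -0.44 -0.1 ]
t 2.85 pos [526.9 -67.7  69.3] rpy [179.72  -0.44  40.9 ] q [-0.13  0.46  1.98  0.    0.7   0.72] F [ 0.3 -0.7  0. ] op 0.998
```

```bash
python3 -m inch '[[1,-2,-2,14,0,-0.4,0],[1,0,0,12,0,0,0],[1,0,0,4,0,0,0],[1,0,0,0,0,0,0]]'; python3 plan.py 524.3 -67.3 36 41 1
python3 - <<'E'
from h import *
f=viewer.grab_frame("wrist");cv2.imwrite("pics/w3.png",f[:,:,::-1])
E
```

```text
clock: 3.25
eef_pos: [525.7, -68.2, 39.6]
tcp_rot: [3.134, -0.002, 0.713]
contact_force: [-0.6, 0.4, 0.1]
opening: 0.998
[-0.5 -1.6  3.6] [ 0.42 -0.13 -0.16]
t 3.25 pos [525.7 -68.2  39.6] rpy [ 1.7958e+02 -1.3000e-01  4.0840e+01] q [-0.13  0.51  1.99 -0.01  0.64  0.73] F [-0.6  0.4  0.1] op 0.998
```

View pics/w3.png

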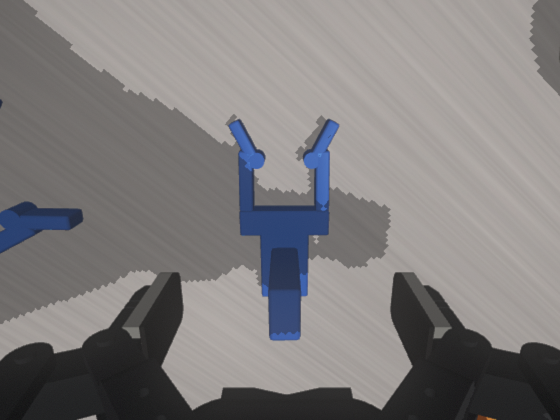

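The tab is centred between the open pads at about (285,300), and the yaw matches. Closing now.

```bash
python3 -m inch '[[1,-0.5,-1,3,0.4,0,0],[0,0,0,0,0,0,0],[0,0,0,0,0,0,0],[0,0,0,0,0,0,0],[0,0,0,0,0,0,0],[0,0,0,0,0,0,0],[0,0,0,0,0,0,0]]' 80; python3 plan.py 524.3 -67.3 36 41 1
```

```text
clock: 4.0
eef_pos: [526.1, -67.9, 38.5]
tcp_rot: [3.139, -0.005, 0.713]
contact_force: [0.1, -1.4, 1.4]
opening: 0.124
[-1.  -1.7  2.5] [ 0.14 -0.27 -0.16]
t 4.0 pos [526.1 -67.9  38.5] rpy [179.86  -0.27  40.84] q [-0.13  0.51  1.98  0.    0.64  0.72] F [ 0.1 -1.4  1.4] op 0.124
```

```bash
python3 -m inch '[[0,0,0,-20,0,0,0],[0,0,0,-40,0,0,0],[0,0,0,-40,0,0,0],[0,0,0,-30,0,0,0]]'; python3 plan.py 455 225 200 41 8
```

```text
clock: 4.4
eef_pos: [521.8, -67.6, 167.6]
tcp_rot: [-3.136, 0.003, 0.713]
contact_force: [0.1, 0.6, -0.1]
opening: 0.124
[ 17.6 -33.2  -3.9] [-0.04  0.02 -0.02]
[ 17.6 -33.1  -3.9] [-0.04  0.02 -0.02]
[ 17.6 -33.1  -3.9] [-0.04  0.02 -0.02]
[ 17.6 -33.1  -4. ] [-0.04  0.02 -0.02]
[ 17.6 -33.1  -4. ] [-0.04  0.02 -0.02]
[ 17.6 -33.1  -4. ] [-0.04  0.02 -0.02]
[ 17.7 -33.1  -4. ] [-0.04  0.02 -0.02]
[ 17.7 -33.1  -4. ] [-0.04  0.02 -0.02]
t 4.4 pos [521.8 -67.6 167.6] rpy [-1.7968e+02  1.5000e-01  4.0840e+01] q [-0.13  0.31  1.92  0.    0.92  0.72] F [ 0.1  0.6 -0.1] op 0.124
```

```bash
python3 -m inch '[[0,10,-20,-4,0,0,0],[0,18,-35,-4,0,0,0],[0,18,-35,-4,0,0,0],[0,18,-35,-4,0,0,0],[0,18,-35,-4,0,0,0],[0,18,-35,-4,0,0,0],[0,18,-30,-4,0,0,0],[0,9,-15,-2,0,0,0]]'; python3 -m inch '[[0,0,0,0,0,0,0],[0,0,0,0,0,0,0]]'
python3 - <<'E'
from h import *
import json
s=r.sense();f=viewer.grab_frame("wrist");cv2.imwrite("pics/w4.png",f[:,:,::-1])
json.dump({k:list(s[k]) for k in("eef_pos","tcp_rot")},open("w4.json","w"))
E
python3 plan.py 455 225 200 41 1
```

```text
clock: 5.2
eef_pos: [462.0, 203.7, 204.9]
tcp_rot: [3.139, -0.006, 0.707]
contact_force: [0.1, 0.1, -0.7]
opening: 0.123
clock: 5.4
eef_pos: [461.3, 205.8, 205.0]
tcp_rot: [3.139, -0.006, 0.711]
contact_force: [-0.1, -0.6, -0.7]
opening: 0.125
[  7.9 -19.    5. ] [ 0.13 -0.36 -0.3 ]
t 5.45 pos [461.4 205.5 205. ] rpy [179.87  -0.36  40.7 ] q [ 0.42  0.22  1.94 -0.    0.98  1.28] F [ 0.1 -0.  -0.8] op 0.122
```

View pics/w4.png

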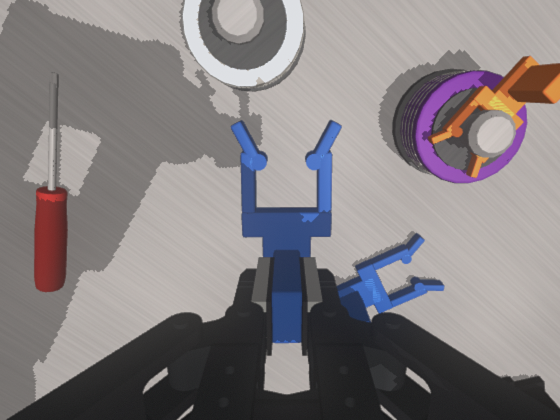

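The clip is held square in the jaws. The roller shows at (240,25), cut off by the top edge, so I move forward and left for two better views.

```bash
cat > snap.py <<'E'
from h import *
import json,sys
n=sys.argv[1]
s=r.sense();f=viewer.grab_frame("wrist");cv2.imwrite(f"pics/w{n}.png",f[:,:,::-1])
json.dump({k:list(s[k]) for k in("eef_pos","tcp_rot")},open(f"w{n}.json","w"))
E
python3 -m inch '[[0,25,-15,0,0,0,0],[0,15,-10,0,0,0,0],[0,0,0,0,0,0,0],[0,0,0,0,0,0,0]]' >/dev/null; python3 snap.py 5
python3 -m inch '[[0,20,-25,0,0,0,0],[0,10,-25,0,0,0,0],[0,0,0,0,0,0,0],[0,0,0,0,0,0,0]]'; python3 snap.py 6
```

```text
clock: 6.3
eef_pos: [466.0, 302.6, 203.6]
tcp_rot: [3.138, -0.001, 0.703]
contact_force: [0.2, -0.5, -0.4]
opening: 0.127
```

View pics/w5.png

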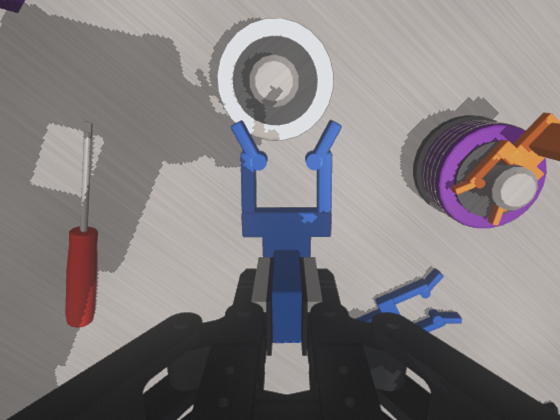

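View pics/w6.png

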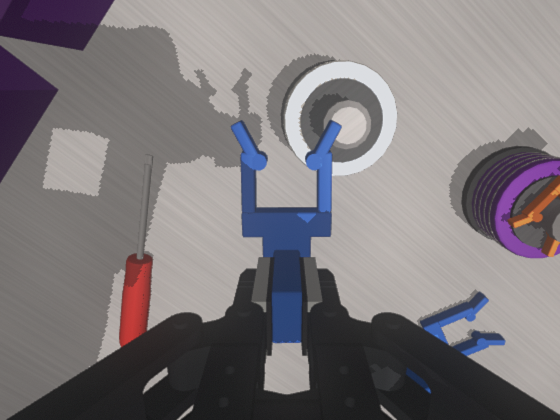

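Run:
```python
import cv2,numpy as np
a=cv2.imread("pics/w5.png")[10:150,205:345];b=cv2.imread("pics/w6.png")[50:190,270:410]
cv2.imwrite("pics/w56.png",cv2.resize(np.hstack([a,b]),None,fx=2.8,fy=4,interpolation=3) if 0 else np.hstack([cv2.resize(a,None,fx=2.8,fy=2.8,interpolation=2),cv2.resize(b,None,fx=2.8,fy=2.8,interpolation=2)]))
```

```text
(no output)
```

View pics/w56.png

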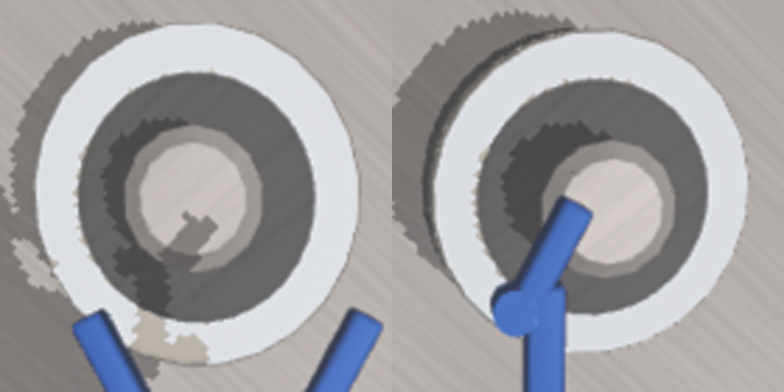

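```bash
python3 - <<'E'
from h import *
import json
C=[cam("wrist",json.load(open(f"w{i}.json"))) for i in(5,6)]
o=[(205,10),(270,50)]
P=lambda i,a:(o[i][0]+a[0]/2.8-.3,o[i][1]+a[1]/2.8-.3)
for k,a,b,z in(("headtop",(193.5,199),(218,211.5),84),("ring",(197.5,194),(199,190.5),52)):
    X,e=tri([ray(C[0],P(0,a)),ray(C[1],P(1,b))]);print(k,X.round(1),np.round(e,1),onz(C[0],P(0,a),z).round(1),onz(C[1],P(1,b),z).round(1))
print("ring dia",[np.linalg.norm(onz(C[0],P(0,a),52)-onz(C[0],P(0,b),52)) for a,b in(((36,194),(359,194)),((197,23),(197,365)))])
# clip in hand, tool frame on the plate top: tips and bumps, w5 full-pixel clicks
s=json.load(open("w5.json"));T=R.from_euler('xyz',s['tcp_rot'])
zt=s['eef_pos'][2]-38.5+9
for n,uv in(("tipL",(238,125)),("tipR",(334,125)),("bumpL",(258,160)),("bumpR",(314,160)),("sqL",(241,236)),("sqR",(331,236))):
    X=onz(C[0],uv,zt);print(n,T.inv().apply(X-s['eef_pos']).round(1))
print(s)
E
python3 plan.py 455 225 200 41 1
```

```text
headtop [534.  308.3  82.6] [0.1 0.1] [534.1 308.3  84. ] [533.9 308.6  84. ]
ring [535.7 309.5  49.7] [0.2 0.2] [535.5 309.4  52. ] [535.8 309.9  52. ]
ring dia [np.float64(81.99298659082046), np.float64(82.26696619071201)]
tipL [ 64.6 -20.5  29.7]
tipR [64.6 18.5 29.8]
bumpL [ 50.2 -12.8  29.6]
bumpR [50.2 10.7 29.7]
sqL [ 15.9 -21.2  29.5]
sqR [15.8 19.1 29.6]
{'eef_pos': [476.1647683354564, 247.78061742304854, 204.14051698407852], 'tcp_rot': [3.138845773023364, -0.0032133867829529095, 0.7066429848562281]}
[-58.4  52.    3.7] [ 0.19 -0.04 -0.73]
t 6.35 pos [466.  302.4 203.6] rpy [ 1.7981e+02 -4.0000e-02  4.0270e+01] q [ 0.57  0.3   1.83 -0.    1.01  1.44] F [ 0.4  0.7 -0.9] op 0.133
```

```bash
python3 plan.py 452.6 237.5 120 40.5 3; python3 -m inch '[[0,-15,12,15,0,0,0],[0,-22,17,30,0,0,0],[0,-13,8,20,0,0,0],[0,0,0,0,0,0,0]]';  python3 plan.py 452.6 237.5 97.5 40.5 1
```

```text
[-17.4  13.5  27.9] [ 0.06 -0.01 -0.08]
[-17.4  13.6  27.9] [ 0.06 -0.01 -0.08]
[-17.4  13.6  27.9] [ 0.06 -0.01 -0.08]
t 6.35 pos [466.  302.4 203.6] rpy [ 1.7981e+02 -4.0000e-02  4.0270e+01] q [ 0.57  0.3   1.83 -0.    1.01  1.44] F [ 0.4  0.7 -0.9] op 0.133
clock: 6.75
eef_pos: [452.4, 237.0, 138.0]
tcp_rot: [3.137, -0.003, 0.701]
contact_force: [-0.4, -0.0, -0.2]
opening: 0.128
[ 0.4 -0.4 40.5] [ 0.24 -0.17 -0.32]
t 6.75 pos [452.4 237.  138. ] rpy [ 1.7976e+02 -1.7000e-01  4.0180e+01] q [ 0.48  0.32  1.98 -0.    0.84  1.35] F [-0.4 -0.  -0.2] op 0.128
```

```bash
python3 -m inch '[[0,0,0,20,0.2,0,-0.3],[0,0,0,13,0,0,0],[0,0,0,4,0,0,0],[0,0,0,0,0,0,0]]';  python3 plan.py 452.6 237.5 97.5 40.5 1; python3 snap.py 7
python3 - <<'E'
from h import *
f=viewer.grab_frame("side");cv2.imwrite("pics/s7.png",cv2.resize(f[90:220,150:300,::-1],None,fx=4,fy=4,interpolation=2))
E
```

```text
clock: 7.15
eef_pos: [455.5, 237.0, 102.7]
tcp_rot: [3.14, -0.007, 0.703]
contact_force: [0.7, 0.1, -0.8]
opening: 0.126
[-1.9 -2.2  5.2] [ 0.09 -0.38 -0.21]
t 7.15 pos [455.5 237.  102.7] rpy [179.91  -0.38  40.29] q [ 0.48  0.38  2.   -0.    0.76  1.34] F [ 0.7  0.1 -0.8] op 0.126
```

View pics/w7.png

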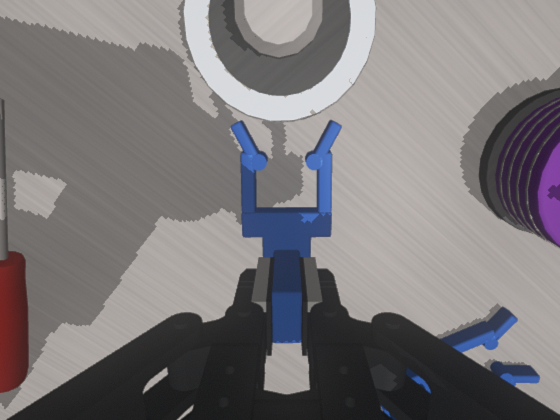

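View pics/s7.png

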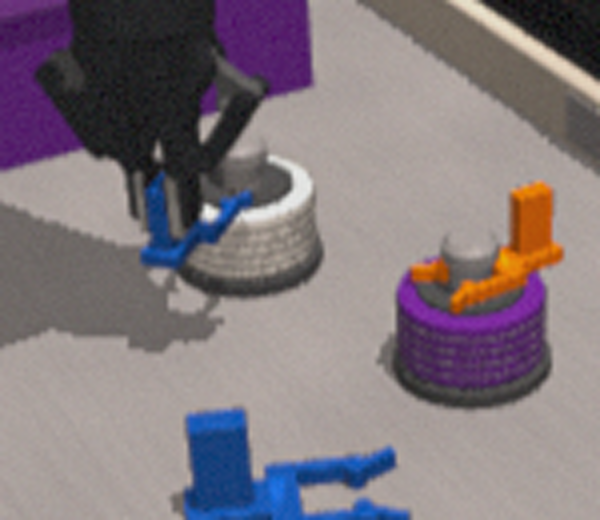

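Lateral check: the roller axis is at column about 280 and the clip centre at 286, so shift about -2.5 mm in tool y. That agrees with the plan (-2.2). I lower and then advance.

```bash
python3 -m inch '[[0,0,-2.5,4,0,-0.3,0.2],[0,0,0,1,0,0,0],[0,0,0,0,0,0,0]]'; python3 plan.py 505.8 283 97.5 40.5 1
```

```text
clock: 7.55
eef_pos: [455.0, 240.4, 99.5]
tcp_rot: [3.139, -0.005, 0.7]
contact_force: [-0.1, -0.2, -1.7]
opening: 0.125
[66.3  0.1  2.4] [ 0.14 -0.27 -0.38]
t 7.55 pos [455.  240.4  99.5] rpy [179.86  -0.27  40.13] q [ 0.48  0.39  1.99 -0.    0.75  1.36] F [-0.1 -0.2 -1.7] op 0.125
```

```bash
python3 -m inch '[[0,15,0,2,0,-0.2,0.3],[0,15,0,0,0,0,0],[0,8,0,0,0,0,0],[0,0,0,0,0,0,0]]'; python3 plan.py 505.8 283 97.5 40.5 1; python3 snap.py 8
```

```text
clock: 7.95
eef_pos: [485.6, 266.3, 98.2]
tcp_rot: [3.139, -0.002, 0.696]
contact_force: [-1.2, -0.3, -0.3]
opening: 0.125
[26.2  0.1  0.7] [ 0.15 -0.11 -0.64]
t 7.95 pos [485.6 266.3  98.2] rpy [ 1.7985e+02 -1.1000e-01  3.9860e+01] q [ 0.5   0.44  1.91 -0.    0.79  1.38] F [-1.2 -0.3 -0.3] op 0.125
```

View pics/w8.png

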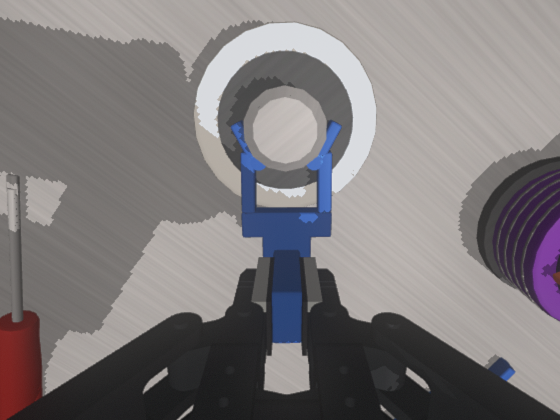

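Centred: the head is at (285,127) and the clip midline at 286. I push on with small steps.

```bash
python3 -m inch '[[0,8,0,0,0,0,0.5],[0,6,0,0,0,0,0],[0,5,0,0,0,0,0]]'; python3 plan.py 505.8 283 97.5 40.5 1;python3 -m inch '[[0,5,0,0,0,0,0],[0,5,0,0,0,0,0],[0,5,0,0,0,0,0]]'; python3 plan.py 505.8 283 97.5 40.5 1
```

```text
clock: 8.3
eef_pos: [492.8, 273.7, 95.6]
tcp_rot: [-3.142, 0.017, 0.686]
contact_force: [-6.3, -6.7, 0.2]
opening: 0.131
[16.   1.  -2.2] [-0.01  0.97 -1.21]
t 8.3 pos [492.8 273.7  95.6] rpy [-180.      0.97   39.29] q [ 0.51  0.46  1.88 -0.    0.82  1.39] F [-6.3 -6.7  0.2] op 0.131
clock: 8.6
eef_pos: [495.2, 276.1, 94.9]
tcp_rot: [-3.14, 0.043, 0.685]
contact_force: [-12.7, -11.4, 23.8]
opening: 0.124
[12.4  1.4 -3.2] [-0.13  2.44 -1.25]
t 8.6 pos [495.2 276.1  94.9] rpy [-179.89    2.45   39.25] q [ 0.51  0.48  1.85 -0.01  0.85  1.4 ] F [-12.7 -11.4  23.8] op 0.124
```

```bash
python3 -m inch '[[0,0,0,-4,0,-2.5,0],[0,0,0,-1,0,-1,0],[0,0,0,0,0,0,0]]' 120; python3 plan.py 505.8 283 97.5 40.5 1; python3 snap.py 9;  python3 - <<'E'
from h import *
f=viewer.grab_frame("side");cv2.imwrite("pics/s9.png",cv2.resize(f[100:180,165:265,::-1],None,fx=6,fy=6,interpolation=2))
E
```

```text
clock: 8.9
eef_pos: [495.9, 276.1, 101.2]
tcp_rot: [-3.14, 0.105, 0.684]
contact_force: [-0.7, -1.3, 1.3]
opening: 0.119
[12.4  0.9  2.4] [-0.15  6.01 -1.33]
t 8.9 pos [495.9 276.1 101.2] rpy [-179.92    6.01   39.17] q [ 0.51  0.5   1.8  -0.02  0.94  1.41] F [-0.7 -1.3  1.3] op 0.119
```

View pics/w9.png

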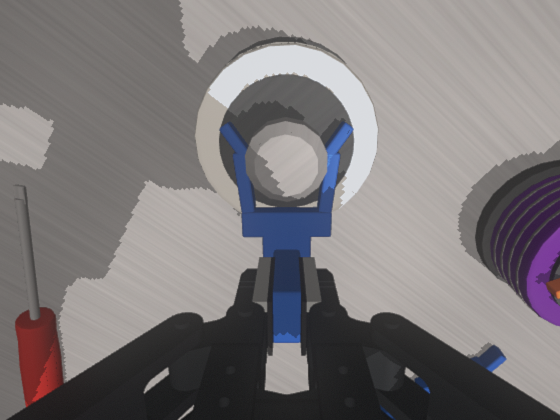

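View pics/s9.png

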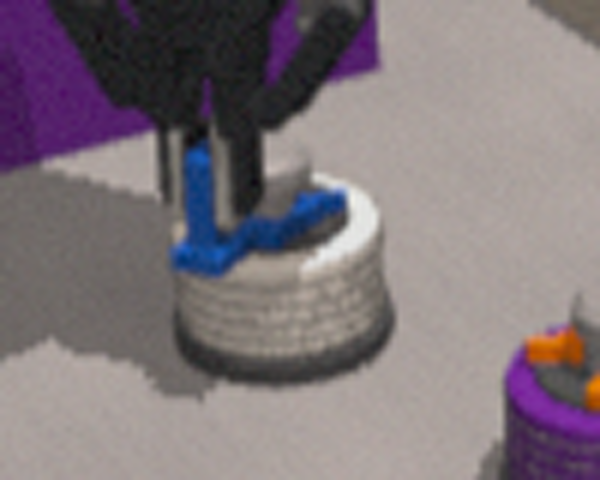

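Prongs now straddle the neck, spread at (232,165) and (338,165). I turned the pitch the wrong way, so I level it with +6° and lower 2.5 mm.

```bash
python3 -m inch '[[0,0,0,1.5,0,4,-0.6],[0,0,0,1,0,2.2,-0.6],[0,0,0,0,0,0,0]]'; python3 plan.py 505.8 283 97.5 40.5 1
```

```text
clock: 9.3
eef_pos: [494.2, 274.5, 96.6]
tcp_rot: [-3.14, -0.005, 0.705]
contact_force: [2.0, -1.1, -3.1]
opening: 0.122
[14.4  1.  -0.8] [-0.11 -0.3  -0.11]
t 9.3 pos [494.2 274.5  96.6] rpy [-179.89   -0.3    40.39] q [0.5  0.46 1.89 0.   0.79 1.37] F [ 2.  -1.1 -3.1] op 0.122
```

```bash
python3 -m inch '[[0,6,0.5,-1,0,0,0],[0,9,0,-1,0,0.5,0],[0,11,0,-1,0,1,0]]'; python3 plan.py 505.8 283 97.5 40.5 1
```

```text
clock: 9.6
eef_pos: [505.0, 283.8, 96.8]
tcp_rot: [-3.137, -0.003, 0.705]
contact_force: [-34.8, -37.0, 24.7]
opening: 0.118
[ 0.1  1.2 -0.7] [-0.26 -0.17 -0.12]
t 9.6 pos [505.  283.8  96.8] rpy [-1.7974e+02 -1.7000e-01  4.0380e+01] q [0.51 0.47 1.85 0.01 0.81 1.37] F [-34.8 -37.   24.7] op 0.118
```

```bash
python3 -m inch '[[0,0,0,0,0,0,0],[0,0,0,0,0,0,0]]'; python3 plan.py 505.8 283 97.5 40.5 1; python3 snap.py 10
```

```text
clock: 9.8
eef_pos: [504.2, 283.3, 96.2]
tcp_rot: [-3.137, 0.001, 0.704]
contact_force: [-0.2, -1.4, -0.2]
opening: 0.112
[ 1.   1.2 -1.3] [-0.29  0.08 -0.15]
t 9.8 pos [504.2 283.3  96.2] rpy [-1.7971e+02  8.0000e-02  4.0350e+01] q [0.51 0.48 1.85 0.01 0.82 1.37] F [-0.2 -1.4 -0.2] op 0.112
```

View pics/w10.png

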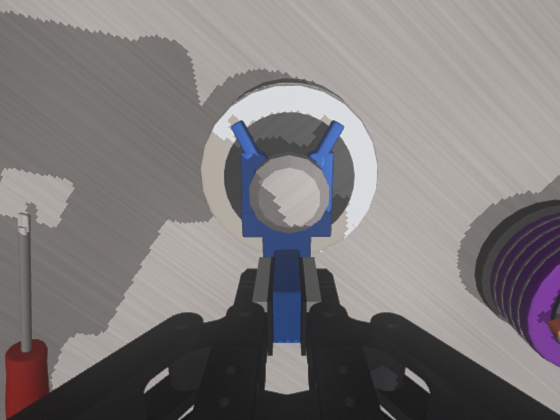

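The prongs have sprung back parallel around the neck, and the force is about 0, so it snapped home. I release and raise.

```bash
python3 -m inch '[[0.4,0,0,0,0,0,0],[0.6,0,0,0,0,0,0],[1,0,0,0,0,0,0],[1,0,0,0,0,0,0],[1,0,0,0,0,0,0],[1,0,0,0,0,0,0]]' 20;python3 snap.py 11; python3 -m inch '[[1,0,0,-15,0,0,0],[1,0,0,-30,0,0,0],[1,0,0,-40,0,0,0],[1,-10,0,-30,0,0,0],[1,-20,0,0,0,0,0],[1,0,0,0,0,0,0],[1,0,0,0,0,0,0]]'; python3 snap.py 12
python3 - <<'E'
from h import *
f=viewer.grab_frame("side");cv2.imwrite("pics/s12.png",cv2.resize(f[100:180,165:265,::-1],None,fx=6,fy=6,interpolation=2))
cv2.imwrite("pics/s12f.png",f[:,:,::-1])
E
```

```text
clock: 10.45
eef_pos: [507.1, 286.1, 97.3]
tcp_rot: [-3.137, -0.005, 0.704]
contact_force: [0.1, 0.5, 0.8]
opening: 1.0
clock: 11.2
eef_pos: [484.4, 265.8, 223.0]
tcp_rot: [-3.138, -0.009, 0.704]
contact_force: [0.6, -0.2, 0.3]
opening: 0.999
```

View pics/w12.png

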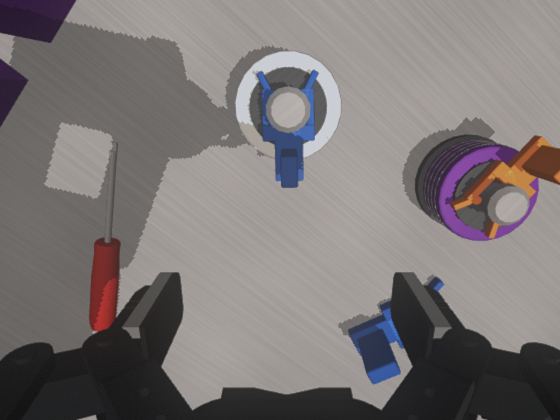

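View pics/s12.png

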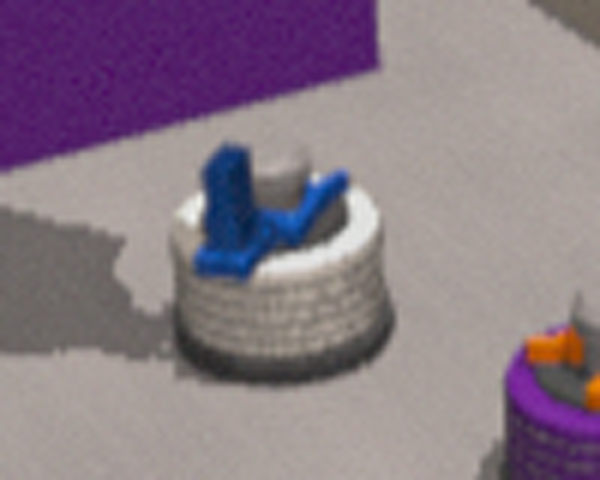

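Clip on the neck, tab up and level, gripper clear. One numeric check of seat against axis, plus the spare's position.

```bash
python3 - <<'E'
import cv2
cv2.imwrite("pics/w12c.png",cv2.resize(cv2.imread("pics/w12.png")[40:200,220:360],None,fx=4,fy=3.75 if 0 else 4,interpolation=2)[:600])
E
python3 - <<'E'
from h import *
f=viewer.grab_frame("side")
for g in(cv2.imread("pics/side0.png")[:,:,::-1].copy(),f):
    h=hsv(g);m=(h[...,0]>=8)&(h[...,0]<=22)&(h[...,1]>150)&(h[...,2]>70)
    print([ (s,c.round(1)) for s,c,_ in blobs(m) if 300<c[0]<380 and 250<c[1]<300])
E
```

```text
[(array([322, 258,  48,  36, 715], dtype=int32), array([341.6, 276.7]))]
[(array([322, 258,  48,  36, 713], dtype=int32), array([341.5, 276.7]))]
```

View pics/w12c.png

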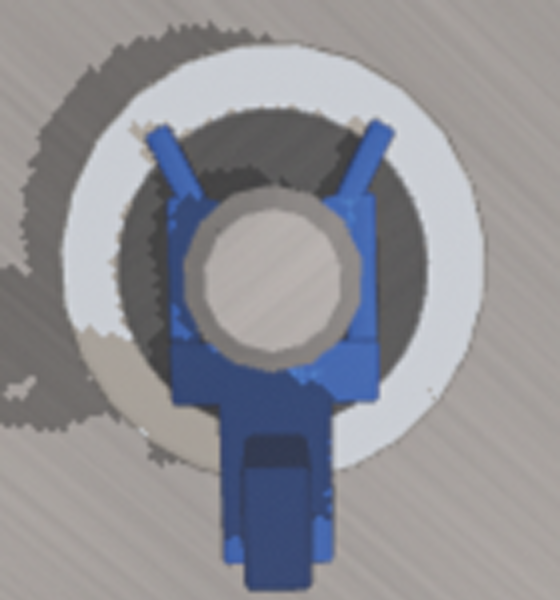

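Run:
```python
from h import *
import json
C=cam("wrist",json.load(open("w12.json")))
P=lambda a:(220+a[0]/4-.4,40+a[1]/4-.4)
hd=onz(C,P((273,279)),84);rg=onz(C,P((274,258)),52)
for zu in(55,58,63):
    m=(onz(C,P((155,130)),zu+9)+onz(C,P((385,128)),zu+9))/2; tb=onz(C,P((277,530)),zu+46)
    d=(m-tb)[:2];u=d/np.linalg.norm(d);o1=m[:2]-26*u
    t=tb[:2]+41*u
    print(zu,np.linalg.norm(d),"seat(tips)",o1.round(1),"seat(tab)",t.round(1))
print("axis",hd.round(1),rg.round(1))
```

```text
55 66.12384102360686 seat(tips) [533.8 308.3] seat(tab) [534.5 308.9]
58 65.32934220556703 seat(tips) [533.7 308.2] seat(tab) [535.  309.3]
63 64.00517750974801 seat(tips) [533.5 308. ] seat(tab) [535.8 310. ]
axis [534.3 308.6  84. ] [536.3 310.   52. ]
```

Run:
```python
from rig import r,order
print(order.sign_off(), r.sense()['clock'])
```

```text
the job is handed in; nothing more can be done
the job is handed in; nothing more can be done
```

The small blue clip is snapped around the neck of the white roller's shaft and released, and I handed the job in at about 11.3 s of the 32 s allowed. I took it by its tab, lifted it over, and pushed it on at a yaw of about 40°.

**What went wrong on the way:**
- The first push stalled about 12 mm short, with the tool tipped nose-down and pressing on the hub (about 24 N upward). I raised it and levelled it, first turning the wrong way.
- The second push went home. The highest force I read was about 57 N in total, against the 120 N limit.

**Last checks:**
- **Seat:** measured from the wrist camera, it lies within about 1–3 mm of the shaft axis, against a 6 mm limit. The prongs sprang back parallel.
- **Height:** the underside is about 55–58 mm up. This is the least certain figure: it comes from one view and the grasp height. The clip looks level in the side view, but I did not measure its tilt.
- **Spare clip:** the orange spare has not moved; its side-view centroid shifted by 0.1 px.
- **Gripper:** it stands open and well clear above the clip.

No check failed at the end. The head and ring gave shaft axis positions about 2 mm apart, which is within the calibration's accuracy.

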